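Slide an infrared window into its cell and close the keeper

TASK

Seat the amber infrared window in the spectrometer cell on the loading stage: with the fingertips, gently push the disc along the stage's deck until it drops flat into the round recess, then push the steel keeper by its dark thumb post all the way round to its stop, so that its ring lies over the window. The window is fragile and polished: only slide it, never pinch, lift or tip it off the stage, and leave the things standing around alone.

Things in the scene. Friction and masses are not known exactly. Their poses are not given: they have to be found in the camera images.
- stage: Window loading stage: block 150 (x) x 130 (y) x 26 mm fixed to the worktop, yaw within 0.3 rad of square to the robot. Origin under its centre at worktop height; x points away from the robot, y to its left. Its flat deck, 26 mm above the worktop, is a white plastic apron at the front (stage x -75 to -5 mm) and, flush with it, an aluminium cell plate at the back (x -5 to 75 mm).
- recess (a point): Centre of the floor of the round black-bottomed recess in the cell plate: stage x 22, y 0, 22 mm above the worktop; axes as the stage's. 42 mm across, 4 mm deep below the deck. A dark fence 3 mm high on the deck rings its far half, in line with the recess wall, and stops a disc pushed in from the apron; its two ends flare out 30 degrees toward the robot as a lead-in, up to 30 mm nearer than the recess centre and 40 mm to each side.
- window: Loose amber disc, 38 mm across, 6 mm thick, about 36 g. Origin at the centre of its underside, z through its thickness. Starts flat on the apron, 60 to 86 mm from the recess centre, up to 30 mm off the stage's x axis. Its top is 6 mm above the deck on the apron but only 2 mm when seated: fingertips 3.5 mm above the deck push it, then pass over it once it is down.
- keeper (a joint): Keeper's angle about its upright pivot, rad: 0 = closed on its stop, arm along stage -x, ring over the recess. Grows as it opens, clockwise seen from above (arm swings out to stage +y, the left), to 1.9. Starts at 1.2 to 1.7, turns with light friction (0.025 N m), stays where it is left. At angle q the post is at stage x = 64 - 69 cos q, y = 69 sin q mm.
- keeper_ring (a point): Centre of the keeper's steel ring, at its underside; ring 43 mm outside, 25 mm opening, centred 42 mm from the pivot. The keeper plate is 3 mm thick, its underside 3.8 mm and its top 6.8 mm above the deck: it passes over a seated window but not over an unseated one.
- keeper_pivot (a point): The keeper's pivot axis at deck height, at stage x 64 mm, y 0 (fixed on the stage). The pivot screw's head stands 11 mm above the deck.
- keeper_post (a point): Centre of the top of the dark upright thumb post at the keeper's free end, 10 mm in diameter, 69 mm from the pivot. Its top is 28.8 mm above the deck (54.8 mm above the worktop); it stands 22 mm clear above the keeper plate.
- jar_white: Jar with white lid, 58 mm across, 62 mm high, loose bystander right of the stage, before the computer tower (a box 0.35 m high whose front is at about x = 0.52, y = -0.17 to -0.33, beside the way to the stage); origin under its centre.
- dropper_bottle: Small brown dropper bottle with black cap, 33 mm across, 88 mm high, loose bystander right of the stage; origin under its centre.
- petri: Clear petri dish, 62 mm across, 14 mm high, loose bystander right of the stage; origin under its centre.
- tweezers: Steel tweezers, 127 mm long, lying loose on the worktop right of the stage; not to be used; origin under their centre.
There are look-alikes about, which are no part of the job. Of the things like the window, leave any that is green or red; of the rest the smaller one is meant.

How it is judged (in metres and radians):
On the way, in this order (a step that is already met when the one before it is completed fails the run):
1. the window lies flat on the floor of the recess while the keeper is still open (horizontal distance between window and recess below 0.003 m and z of window in the frame of recess between -0.002 and 0.0015 m and angle between window's own z axis and vertical below 0.05 rad and value of joint keeper above 0.9 rad), for 0.2 s.
2. the keeper is swung shut over it (value of joint keeper below 0.08 rad), for 0.2 s.
At the end, for the whole second after the job is handed in: The window lies flat (within 0.05 rad) on the recess floor, within 3 mm of its centre and 1.5 mm of its depth, at rest, and the keeper is closed to within 0.08 rad of its stop (horizontal distance between window and recess below 0.003 m and z of window in the frame of recess between -0.002 and 0.0015 m and angle between window's own z axis and vertical below 0.05 rad and value of joint keeper below 0.08 rad and linear speed of window below 0.01 m/s); the robot touches nothing.
It fails at once if the window is lifted more than 5 mm off the deck (height (world z) of window above 0.031 m).
It fails at once if the window is tipped up or pushed off the stage (angle between window's own z axis and vertical above 0.4 rad or height (world z) of window below 0.015 m).
It fails at once if the fingers press the window with more than 20 N (contact force between the fingers and window above 20 N).
It fails at once if a bystander (jar, dropper bottle, petri dish or tweezers) is moved more than 20 mm (distance of any of jar_white, dropper_bottle, petri, tweezers from where it was at the start of the episode above 0.02 m).
It also fails if it takes over 64 s, if anything falls off the work surface, if the arm or the gripper's body presses on something with over 40 N, if the wrist force passes 120 N, or if a joint passes its speed limit or range.

ROBOT

A 6-joint arm with a two-finger parallel gripper is mounted at the origin on a cart in front of the work surface, level with it; the furniture and walls round the work are solid. World frame = base frame: x ahead of the robot, y to its left, z up, the work surface at z = 0. Lengths are in mm, angles in rad, forces in N, time in s.
With the tool pointing down it reaches from about 275 to 1000 mm from the base axis. Payload 8.4 kg.
Tool frame: the origin (TCP) lies midway between the tips of the shut fingers; the grasp point (between the pads) lies 19 mm behind it; z points along the fingers, y is the line along which they close (so a half turn about z gives the same grasp; the last joint's range is limited). The gripper opens to 85 mm and grips with 20 to 120 N. Pads are 22 mm wide; open, the fingers measure 114 mm over their backs; the gripper's body (76 mm by 85 mm) begins 54 mm behind the grasp point. The pads swing forward as they close: fully open they stand 13 mm farther back than shut.
Start: joints at [-1.297, 0.353, 1.633, -0, 1.155, -0.002], TCP at [170.196, -601.383, 231.281] pointing down, gripper open.
Joint ranges: [-2.63, 2.63], [-0.92, 2.1], [0.06, 2.66], [-1.3, 4.44], [0, 2.69], [-3.02, 3.02]. Speed limits (rad/s): [2.22, 2.22, 2.79, 3.14, 3.14, 3.14].

INTERFACE

Orientations are given as [roll, pitch, yaw] about the fixed x, y, z axes, in that order (R = Rz(yaw) Ry(pitch) Rx(roll)).
In Python, from rig import telemetry, optics, r gives the robot as it stands.
- The arm moves only by the tool play_rows, never from a script. Its arguments are lists of equal length, an entry for each row: "dp": the shift along the tool's x, y, z in units of 40 mm (1.0 is 40 mm), a list of three; "rot": the turn, a rotation vector about the tool's x, y, z in units of 6 degrees (1.0 is 6 degrees), a list of three. In form: {"dp": [[tx, ty, tz], ...], "rot": [[ax, ay, az], ...]}. A call has 1 to 5 rows; each row is the pose to reach, as a shift and turn from the pose commanded when the call began, along the tool's axes at that moment; what a row does not reach only later rows make up. A row lasts 1/12 s, in which the tool goes at most 41.7 mm and 7.16 degrees, less where a joint would pass 70% of its speed; a pose out of reach is approached as far as the arm can. A call with a gripper value outside its range is refused whole. "fingers" is the opening, from 0 (shut) to 1 (fully open), set as the call begins (left out, the last holds). The fingers move at their own pace and stop on an object; "grip_force" is the grip in N (left out, the last holds). Time passes only in rows, so rows that repeat a pose let the fingers close. It gives the time, the measured TCP pose, the force, the opening and the grip force at its end, in the units of the state.
- telemetry.sense(): the state, without advancing time (a new reading comes with each control period).
- optics.grab_frame(name): name is "side" or "top"; returns a dict with "color" (420x560x3 uint8, red, green, blue), "mtx" (3x3 intrinsics, pixels), "R" (3x3) and "t" (3): a world point X has camera coordinates R X + t. Camera axes: x right, y down, z forward; pixel columns grow to the right and rows downward; lengths in mm; the calibration is good to about 2 mm. A picture is of the moment at which its call begins. There is no depth.
- r.sign_off(): hands the job in; it is judged then, once.
The state is a dict: "clock": time; "qpos": joint angles; "qvel": joint speeds; "joint_efforts": joint torques, N m; "eef_pos": TCP position; "tcp_rot": TCP orientation; "contact_force": force on the tool from outside, world axes, zero at the start; "wrist_torque": the same for the moment, N m; "opening": opening from 0.0 (shut) to 1.0 (fully open); "grasp_force": force on a finger pad.
Only numpy, scipy, OpenCV 4.12 (cv2) and the standard library are available. Lean on these libraries where they do the work, as an engineer would, in place of code of your own. Each camera call takes 0.05 s, during which the arm holds its last target. There are 200 camera calls.

## Working session

There is one attempt and no reset: what is moved stays moved. The work goes in short steps, Python scripts to look and compute and a tool call to move; the robot and the scene stay as the last step left them, time stands still between calls to the robot, and variables do not carry over. Pictures are saved under pics/ and viewed, at most 10 in all, crops included, and the job is handed in when it is done.

Besides the shell and the picture viewer there is one more tool, called after "Call:" as name(argument=value, ...) on one line, values as JSON. play_rows: Moves the arm, as the interface text tells. Its arguments: {"type":"object","properties":{"dp":{"type":"array"},"rot":{"type":"array"},"fingers":{"type":"number"},"grip_force":{"type":"number"}},"required":["dp","rot"]}

```bash
mkdir -p pics; ls; cat > h.py <<'E'
import sys; sys.path.insert(0,'.')
import numpy as np, cv2, pickle
from rig import telemetry, optics, r
def snap(n,tag):
    f=optics.grab_frame(n); cv2.imwrite(f'pics/{tag}.png',f['color'][:,:,::-1]); pickle.dump(f,open(f'{tag}.pkl','wb')); return f
def ray(f,u,v,z):
    K,R,t=[np.array(f[k],float) for k in('mtx','R','t')]; t=t.ravel()
    d=R.T@np.linalg.solve(K,[u,v,1]); c=-R.T@t
    return c+d*(z-c[2])/d[2]
def proj(f,X):
    K,R,t=[np.array(f[k],float) for k in('mtx','R','t')]
    p=K@(R@np.array(X,float)+t.ravel()); return p[:2]/p[2]
E
python3 - <<'E'
from h import *
for n in('top','side'):
    f=snap(n,n+'0'); print(f['mtx'],f['R'],f['t'])
print(telemetry.sense())
E
```

```text
pics
[[538.21521041   0.         274.56787254]
 [  0.         538.21521041 205.77057653]
 [  0.           0.           1.        ]] [[ 0.0168563  -0.99984656 -0.0047677 ]
 [-0.9957176  -0.01635282 -0.09098922]
 [ 0.0908973   0.00628103 -0.99584046]] [ -67.15632231  469.11448653 1106.07518337]
[[467.09559502   0.         280.87035105]
 [  0.         467.09559502 202.97096893]
 [  0.           0.           1.        ]] [[ 0.97996086 -0.19803787  0.02139441]
 [-0.07947611 -0.48722586 -0.86965195]
 [ 0.18264793  0.85052453 -0.49320155]] [-503.81158821   70.04991527 1208.71737215]
{'clock': 0.1, 'qpos': array([-1.29741640e+00,  3.53584758e-01,  1.63405925e+00,  1.16336328e-05,
        1.15517574e+00, -2.37002475e-03]), 'qvel': array([-0.00075176,  0.00012917, -0.00296571, -0.00089501,  0.00017239,
       -0.00224308]), 'joint_efforts': array([ 2.17550401e-04, -6.06357336e+01, -3.42820573e+01, -4.31999047e-05,
        3.91292080e-03,  3.14839235e-05]), 'eef_pos': array([ 170.07625661, -600.97858074,  230.63329888]), 'tcp_rot': array([-3.14036558e+00, -1.35456609e-05,  2.75745239e-01]), 'contact_force': array([-0.16507105,  0.46543423, -0.10852007]), 'wrist_torque': array([-0.00446258,  0.01933901,  0.02472776]), 'grasp_force': 0.0, 'opening': 1.0004049224083496}
```

View pics/top0.png

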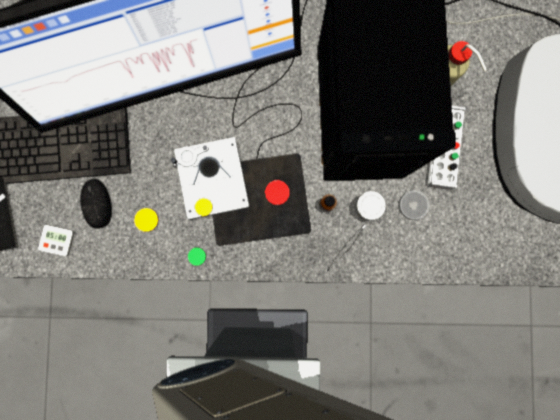

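View pics/side0.png

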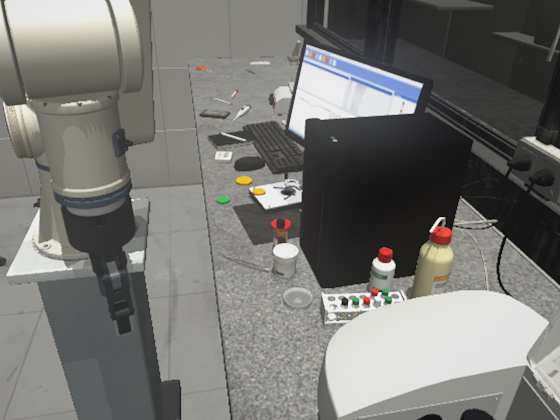

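The top view shows the stage as a white block at about (211,178), the window at (203,207), the recess at about (208,167), and the keeper open to the left near (178,160). I'll enlarge it.

```bash
python3 - <<'E'
from h import *
c=cv2.imread('pics/top0.png')[125:230,160:265]
cv2.imwrite('pics/crop0.png',cv2.resize(c,None,fx=5.5,fy=5.5,interpolation=cv2.INTER_CUBIC))
E
```

```text
(no output)
```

View pics/crop0.png

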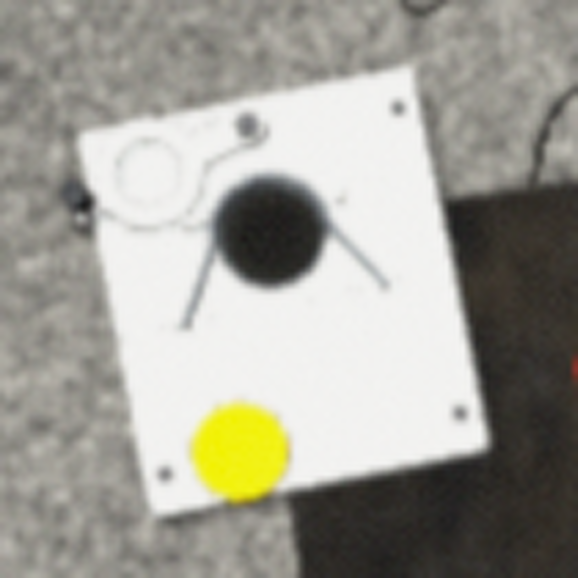

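The crop shows the stage corners at (80,132), (412,68), (488,448) and (155,517). The recess is at (270,230), the window at (241,452), the pivot at (248,125) and the post at about (78,197).

```bash
cat > m.py <<'E'
from h import *
from scipy.optimize import least_squares
f=pickle.load(open('top0.pkl','rb'))
q=lambda p:((p[0]+.5)/5.5-.5+160,(p[1]+.5)/5.5-.5+125)
pts={'BL':((80,132),(75,65,26)),'BR':((412,68),(75,-65,26)),'FR':((488,448),(-75,-65,26)),'FL':((155,517),(-75,65,26)),'rec':((270,230),(22,0,24)),'piv':((248,125),(64,0,37))}
def T(s,P): 
    c,n=np.cos(s[2]),np.sin(s[2]); return np.array([s[0]+c*P[0]-n*P[1],s[1]+n*P[0]+c*P[1],P[2]])
res=lambda s:np.concatenate([proj(f,T(s,P))-q(c) for c,P in pts.values()])
o=least_squares(res,[*ray(f,*q((280,290)),26)[:2],0.2],x_scale=[10,10,.1]); s=o.x
E
python3 - <<'E'
from m import *
print(s, o.fun.round(2))
inv=lambda w:np.array([[np.cos(s[2]),np.sin(s[2])],[-np.sin(s[2]),np.cos(s[2])]])@(w[:2]-s[:2])
W=ray(f,*q((241,452)),31); print('win',W,inv(W), 'dist', np.linalg.norm(inv(W)-[22,0]))
P=ray(f,*q((78,197)),54.8); print('post',P,inv(P),'q',np.arctan2(inv(P)[1],64-inv(P)[0]),np.hypot(inv(P)[1],64-inv(P)[0]))
print('rec',T(s,(22,0,22)))
print(telemetry.sense()['eef_pos'])
E
```

```text
[5.27558079e+02 7.47929749e+01 2.18898653e-01] [-0.1   0.29  0.02 -0.32  0.15 -0.1  -0.49 -0.14  0.51  0.84 -0.09 -0.57]
win [464.7574877   88.35768051  31.        ] [-58.35635417  26.87845668] dist 84.73249134221487
post [557.05244988 148.57447841  54.8       ] [44.81255218 65.61602961] q 1.2863079677601754 68.36389029446947
rec [549.03309748  79.57037805  22.        ]
[ 170.07625661 -600.97858074  230.63329888]
```

```bash
cat > go.py <<'E'
from h import *
from scipy.spatial.transform import Rotation as Ro
def to(p,yaw=None):
    s=telemetry.sense(); R=Ro.from_euler('xyz',s['tcp_rot']); 
    t=Ro.from_euler('xyz',[np.pi,0,yaw]) if yaw is not None else R
    print('t',round(s['clock'],2),'pos',s['eef_pos'].round(1),'rpy',s['tcp_rot'].round(4),'F',s['contact_force'].round(1),'op',round(s['opening'],3))
    print('dp',(R.inv().apply(np.array(p)-s['eef_pos'])/40).round(3),'rot',((R.inv()*t).as_rotvec(degrees=True)/6).round(3))
E
python3 -c "
from go import *
to([424.9,92.5,140],-0.104)"
```

```text
t 0.1 pos [ 170.1 -601.   230.6] rpy [-3.1404 -0.      0.2757] F [-0.2  0.5 -0.1] op 1.0
dp [ 10.85  -14.945   2.284] rot [-1.200e-02  2.000e-03  3.626e+00]
```

Call:
play_rows(dp=[[10.85, -14.95, 1], [10.85, -14.95, 1], [10.85, -14.95, 1], [10.85, -14.95, 1], [10.85, -14.95, 1]], rot=[[0, 0, 3.63], [0, 0, 3.63], [0, 0, 3.63], [0, 0, 3.63], [0, 0, 3.63]], fingers=0)

```text
clock: 0.52
eef_pos: [241.9, -404.1, 219.5]
tcp_rot: [-3.141, 0.0, -0.106]
contact_force: [1.2, 0.4, 0.0]
opening: 0.299
grasp_force: 0.0
```

```bash
python3 -c "
from go import *
to([424.9,92.5,140],-0.104)"
```

```text
t 0.52 pos [ 241.9 -404.1  219.5] rpy [-3.141e+00  3.000e-04 -1.061e-01] F [1.2 0.4 0. ] op 0.299
dp [  3.234 -12.827   1.995] rot [-0.006  0.002 -0.02 ]
```

Call:
play_rows(dp=[[3.23, -12.8, 1], [3.23, -12.8, 1], [3.23, -12.8, 1], [3.23, -12.8, 1], [3.23, -12.8, 1]], rot=[[0, 0, 0], [0, 0, 0], [0, 0, 0], [0, 0, 0], [0, 0, 0]])

```text
clock: 0.93
eef_pos: [313.4, -209.2, 204.2]
tcp_rot: [3.142, -0.0, -0.105]
contact_force: [2.1, -0.2, -0.2]
opening: -0.003
grasp_force: 0.0
```

```bash
python3 -c "
from go import *
to([424.9,92.5,120],-0.104)"
```

```text
t 0.93 pos [ 313.4 -209.2  204.2] rpy [ 3.1415e+00 -3.0000e-04 -1.0490e-01] F [ 2.1 -0.2 -0.2] op -0.003
dp [ 1.982 -7.793  2.104] rot [ 0.001 -0.002 -0.009]
```

Call:
play_rows(dp=[[1.98, -7.8, 2.1], [1.98, -7.8, 2.1], [1.98, -7.8, 2.1], [1.98, -7.8, 2.1], [1.98, -7.8, 2.1]], rot=[[0, 0, 0], [0, 0, 0], [0, 0, 0], [0, 0, 0], [0, 0, 0]])

```text
clock: 1.35
eef_pos: [383.3, -19.9, 151.3]
tcp_rot: [3.142, -0.001, -0.104]
contact_force: [0.9, -1.2, 0.3]
opening: -0.0
grasp_force: 0.0
```

```bash
python3 -c "
from go import *
to([422,92.5,60],-0.104)"
```

```text
t 1.35 pos [383.3 -19.9 151.3] rpy [ 3.1415e+00 -6.0000e-04 -1.0430e-01] F [ 0.9 -1.2  0.3] op -0.0
dp [ 0.669 -2.896  2.284] rot [ 0.001 -0.006 -0.003]
```

Call:
play_rows(dp=[[0.67, -2.9, 2.28], [0.67, -2.9, 2.28], [0.67, -2.9, 2.28], [0.67, -2.9, 2.28], [0.67, -2.9, 2.28]], rot=[[0, 0, 0], [0, 0, 0], [0, 0, 0], [0, 0, 0], [0, 0, 0]])

```text
clock: 1.77
eef_pos: [421.5, 93.4, 57.8]
tcp_rot: [3.141, 0.003, -0.101]
contact_force: [0.0, -0.8, -0.1]
opening: -0.001
grasp_force: 0.0
```

```bash
python3 - <<'E'
from go import *
to([422,92.5,29.5],-0.104)
f=snap('top','top1'); g=snap('side','side1')
a=f['color'][115:240,150:275,::-1]; b=g['color'][150:230,220:320,::-1]
print('tcp px top',proj(f,[422,92.5,60]),'side',proj(g,[422,92.5,60]))
cv2.imwrite('pics/c1.png',np.hstack([cv2.resize(a,(400,400),interpolation=2),cv2.resize(b,(400,400),interpolation=2)]))
E
```

```text
t 1.77 pos [421.5  93.4  57.8] rpy [ 3.1411e+00  2.9000e-03 -1.0140e-01] F [ 0.  -0.8 -0.1] op -0.001
dp [0.016 0.02  0.707] rot [0.005 0.028 0.024]
tcp px top [198.7824089  226.57467698] side [243.32324982 181.71824365]
```

View pics/c1.png

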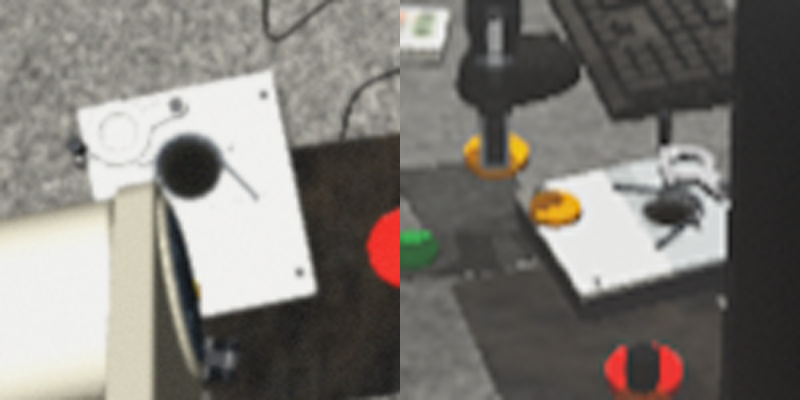

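The left half shows the arm hiding the front of the stage in the top view. The right half shows the fingertip at about (495,163), where the calibration puts it, and the window at (556,208) on the front edge of the apron.

Call:
play_rows(dp=[[0.02, 0.02, 0.35], [0.02, 0.02, 0.7], [0.02, 0.02, 0.7], [0.02, 0.02, 0.7]], rot=[[0, 0, 0], [0, 0, 0], [0, 0, 0], [0, 0, 0]])

```text
clock: 2.2
eef_pos: [422.1, 88.9, 32.9]
tcp_rot: [3.141, 0.001, -0.105]
contact_force: [-0.5, -0.0, -0.9]
opening: 0.0
grasp_force: 0.0
```

```bash
python3 - <<'E'
from go import *
to([422,92.5,29.5],-0.104)
g=pickle.load(open('side1.pkl','rb'))
def q(x,y): return ((x-400+.5)/4-.5+220,(y+.5)/5-.5+150)
print('win side',ray(g,*q(555,206),32))
print('rec side',ray(g,*q(671,210),24))
E
```

```text
t 2.2 pos [422.1  88.9  32.9] rpy [ 3.1413e+00  7.0000e-04 -1.0550e-01] F [-0.5 -0.  -0.9] op 0.0
dp [-0.013 -0.09   0.086] rot [ 0.003  0.007 -0.014]
win side [463.94215072  83.08678846  32.        ]
rec side [549.06426377  79.56552994  24.        ]
```

Call:
play_rows(dp=[[0, -0.09, 0.09], [0, -0.09, 0.09], [0.15, -0.09, 0.09], [0.3, -0.09, 0.09], [0.45, -0.09, 0.09]], rot=[[0, 0, 0], [0, 0, 0], [0, 0, 0], [0, 0, 0], [0, 0, 0]])

```text
clock: 2.62
eef_pos: [441.9, 91.5, 29.3]
tcp_rot: [-3.141, -0.001, -0.104]
contact_force: [0.2, 0.6, 0.2]
opening: 0.001
grasp_force: 0.3
```

```bash
python3 - <<'E'
from go import *
to([521.1,82.5,29.5],-0.104)
g=snap('side','side2'); b=g['color'][150:230,220:320,::-1]
cv2.imwrite('pics/c2.png',cv2.resize(b,(800,600),interpolation=2))
E
```

```text
t 2.62 pos [441.9  91.5  29.3] rpy [-3.1413e+00 -9.0000e-04 -1.0420e-01] F [0.2 0.6 0.2] op 0.001
dp [ 1.992  0.019 -0.003] rot [-0.003 -0.009 -0.001]
```

View pics/c2.png

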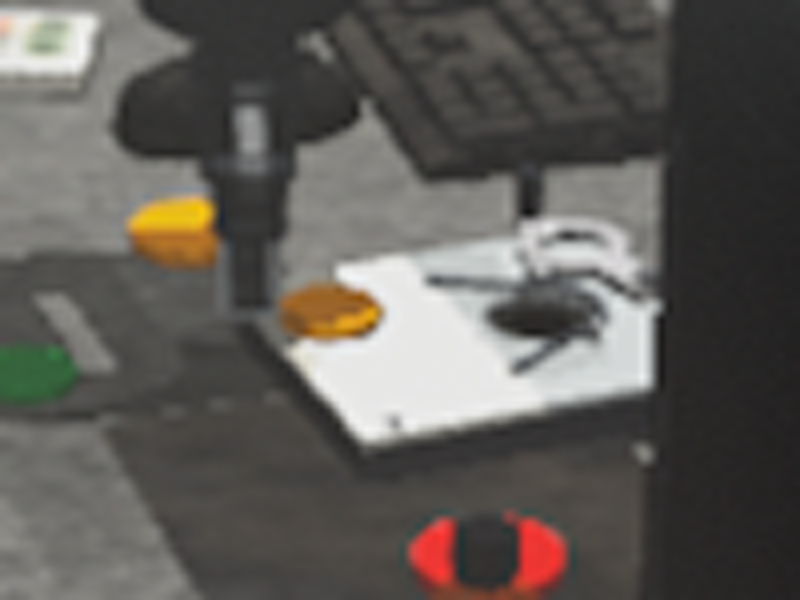

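The fingertip (right edge at about 272) is just touching the window (centre at about (330,311)), which lies flat. I'll carry on pushing.

Call:
play_rows(dp=[[0.15, 0.02, 0], [0.3, 0.02, 0], [0.45, 0.02, 0], [0.6, 0.02, 0], [0.75, 0.02, 0]], rot=[[0, 0, 0], [0, 0, 0], [0, 0, 0], [0, 0, 0], [0, 0, 0]])

```text
clock: 3.08
eef_pos: [471.0, 87.4, 28.9]
tcp_rot: [3.141, 0.0, -0.104]
contact_force: [-1.7, 0.3, 3.1]
opening: 0.002
grasp_force: 2.3
```

Call:
play_rows(dp=[[0.12, 0, 0], [0.24, 0, 0], [0.36, 0, 0], [0.48, 0, 0], [0.6, 0, 0]], rot=[[0, 0, 0], [0, 0, 0], [0, 0, 0], [0, 0, 0], [0, 0, 0]])

```text
clock: 3.5
eef_pos: [494.9, 85.0, 28.9]
tcp_rot: [3.142, 0.0, -0.104]
contact_force: [-3.3, -0.1, 3.0]
opening: -0.004
grasp_force: 2.1
```

```bash
python3 - <<'E'
from go import *
to([521.1,82.5,29.5],-0.104)
g=snap('side','side3'); b=g['color'][150:230,220:320,::-1]
cv2.imwrite('pics/c3.png',cv2.resize(b,(800,600),interpolation=2))
E
```

```text
t 3.5 pos [494.9  85.   28.9] rpy [ 3.1416e+00  1.0000e-04 -1.0430e-01] F [-3.3 -0.1  3. ] op -0.004
dp [ 0.659 -0.006 -0.016] rot [ 0.     0.001 -0.003]
```

View pics/c3.png

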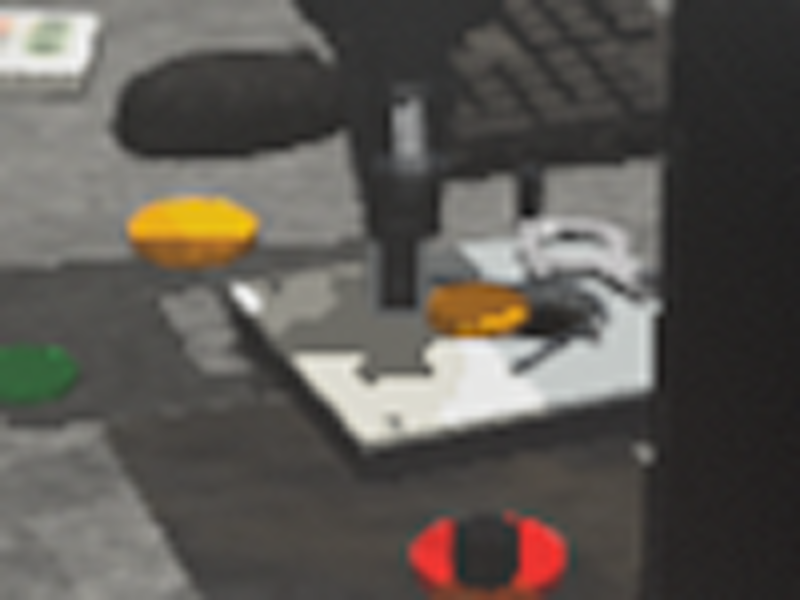

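The window (centre at about (478,308)) lies flat just ahead of the finger, on line with the recess at about (540,315). I'll push the rest more slowly.

Call:
play_rows(dp=[[0.1, 0, -0.01], [0.2, 0, -0.01], [0.3, 0, -0.01], [0.4, 0, -0.01], [0.5, 0, -0.01]], rot=[[0, 0, 0], [0, 0, 0], [0, 0, 0], [0, 0, 0], [0, 0, 0]])

```text
clock: 3.97
eef_pos: [514.9, 82.9, 29.3]
tcp_rot: [-3.142, -0.0, -0.104]
contact_force: [-0.1, 0.9, 0.9]
opening: -0.002
grasp_force: 0.6
```

Call:
play_rows(dp=[[0.04, 0, 0], [0.08, 0, 0], [0.12, 0, 0], [0.16, 0, 0], [0.2, 0, 0]], rot=[[0, 0, 0], [0, 0, 0], [0, 0, 0], [0, 0, 0], [0, 0, 0]])

```text
clock: 4.38
eef_pos: [522.4, 82.1, 29.3]
tcp_rot: [-3.142, -0.0, -0.104]
contact_force: [0.5, -0.0, -0.6]
opening: 0.001
grasp_force: 0.0
```

```bash
python3 - <<'E'
from go import *
to([521.1,82.5,29.5],-0.104)
g=snap('side','side4'); b=g['color'][150:230,220:320,::-1]
cv2.imwrite('pics/c4.png',cv2.resize(b,(800,600),interpolation=2))
E
```

```text
t 4.38 pos [522.4  82.1  29.3] rpy [-3.1416 -0.     -0.1043] F [ 0.5 -0.  -0.6] op 0.001
dp [-0.034 -0.006 -0.006] rot [-0.    -0.    -0.003]
```

View pics/c4.png

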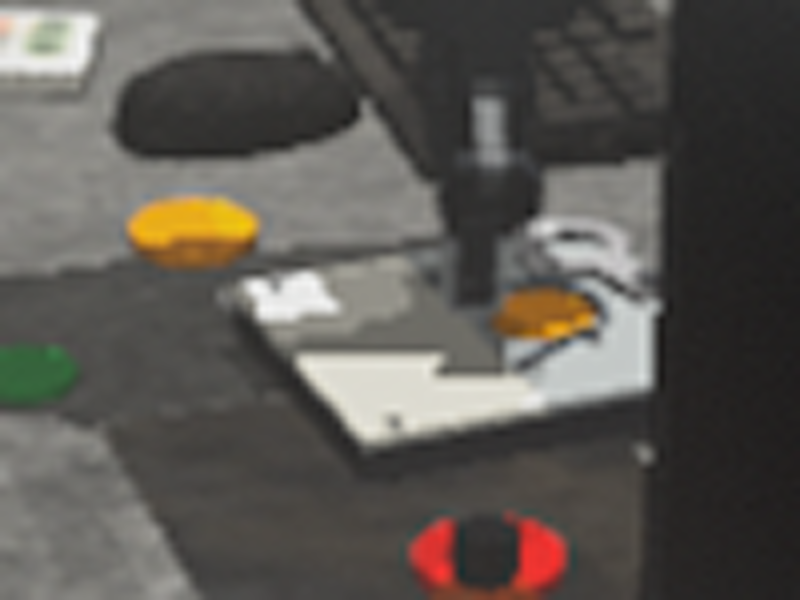

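The window (centre at about (545,313)) now sits inside the fence at the recess, and the contact force is zero, so it's probably seated. I'll raise the arm, then check the monitor clearance and plan the keeper arc.

Call:
play_rows(dp=[[-0.1, 0, -0.3], [-0.1, 0, -1.2], [-0.1, 0, -2.2], [-0.1, 0, -2.2]], rot=[[0, 0, 0], [0, 0, 0], [0, 0, 0], [0, 0, 0]])

```text
clock: 4.77
eef_pos: [521.9, 83.2, 124.3]
tcp_rot: [-3.139, -0.009, -0.104]
contact_force: [2.3, -0.2, 0.4]
opening: -0.004
grasp_force: 0.0
```

```bash
cat > arc.py <<'E'
from m import *
def tcp(qa,d=15.5,z=40):
    a=np.arctan2(-np.cos(qa),-np.sin(qa))+s[2]
    P=T(s,(64-69*np.cos(qa),69*np.sin(qa),z)); P[:2]-=d*np.array([np.cos(a),np.sin(a)])
    yaw=(a+np.pi+np.pi)%(2*np.pi)-np.pi
    return P,yaw
E
python3 - <<'E'
from arc import *; from go import to
a=pickle.load(open('top0.pkl','rb'));b=pickle.load(open('side0.pkl','rb'))
M=lambda f:np.array(f['mtx'])@np.hstack([np.array(f['R']),np.array(f['t']).reshape(3,1)])
for x,y in(((45,128),(288,130)),):
    X=cv2.triangulatePoints(M(a),M(b),np.array(x,float),np.array(y,float)); X=(X[:3]/X[3]).ravel(); print('monitor corner',X,proj(a,X),proj(b,X))
for z in(100,200): print(z,ray(a,200,82,z),ray(a,298,52,z))
P,y=tcp(1.286,26,115); print(P,y); to(P,y); print(telemetry.sense()['qpos'].round(2))
for qa in(1.286,.9,.45,0): print(qa,tcp(qa))
E
```

```text
monitor corner [614.91704439 400.95228251  89.79452195] [ 45.22236606 126.72230588] [287.02040184 130.13452502]
100 [707.91966556  92.75585564 100.        ] [ 772.41943795 -101.47685579  100.        ]
200 [675.32637509  77.50658082 200.        ] [733.64705312 -98.11858818 200.        ]
[579.4979142  161.67071502 115.        ] 0.5036949794637469
t 4.77 pos [521.9  83.2 124.3] rpy [-3.1392 -0.009  -0.1043] F [ 2.3 -0.2  0.4] op -0.004
dp [ 1.227 -2.1    0.248] rot [ 4.000e-03 -9.000e-02 -5.805e+00]
[ 0.16  0.33  1.94 -0.    0.86  1.83]
1.286 (array([570.30196057, 156.60273348,  40.        ]), np.float64(0.5036949794637469))
0.9 (array([546.18571864, 144.17829315,  40.        ]), np.float64(0.889694979463747))
0.45 (array([526.41551504, 119.58323454,  40.        ]), np.float64(1.3396949794637472))
0 (array([519.31149529,  88.83732811,  40.        ]), np.float64(1.7896949794637473))
```

Call:
play_rows(dp=[[1.23, -2.1, 0], [1.23, -2.1, 0], [1.23, -2.1, 0], [1.23, -2.1, 0.1], [1.23, -2.1, 0.1]], rot=[[0, 0, -1.1], [0, 0, -2.2], [0, 0, -3.4], [0, 0, -4.6], [0, 0, -5.8]])

```text
clock: 5.18
eef_pos: [576.0, 162.1, 113.6]
tcp_rot: [3.142, -0.0, 0.509]
contact_force: [0.3, -0.6, -0.2]
opening: -0.003
grasp_force: 0.0
```

```bash
python3 - <<'E'
from arc import *; from go import to
P,y=tcp(1.286,26,40); to(P,y)
f=snap('top','top5'); g=snap('side','side5')
a=f['color'][115:240,150:275,::-1]; b=g['color'][150:230,240:320,::-1]
cv2.imwrite('pics/c5.png',np.hstack([cv2.resize(a,(400,400),interpolation=2),cv2.resize(b,(400,400),interpolation=2)]))
print('post proj',proj(g,T(s,(64-69*np.cos(1.286),69*np.sin(1.286),54.8))),'tcp',proj(g,telemetry.sense()['eef_pos']))
E
```

```text
t 5.18 pos [576.  162.1 113.6] rpy [ 3.1416e+00 -2.0000e-04  5.0870e-01] F [ 0.3 -0.6 -0.2] op -0.003
dp [0.07  0.051 1.841] rot [ 0.    -0.002  0.048]
post proj [285.30869508 171.66711946] tcp [291.18137454 151.65413672]
```

View pics/c5.png

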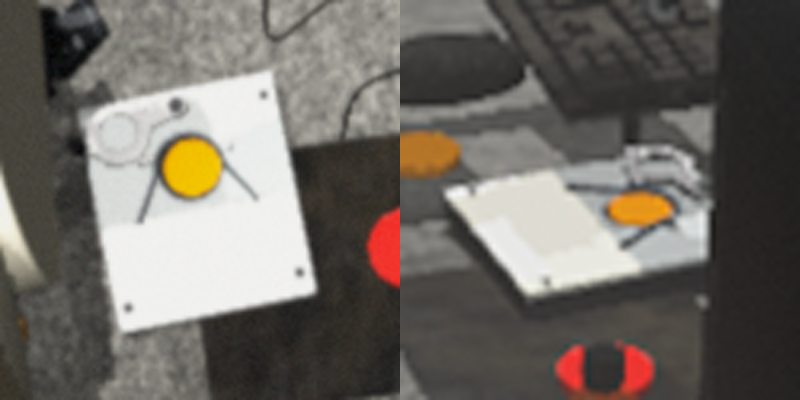

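The window sits flat in the recess: in the top view its centre is at (192,167), with a thin dark gap round it inside the fence. The post is where I computed it, about (632,135) in the side view. I'll lower the fingers behind the post.

Call:
play_rows(dp=[[0.08, 0.05, 0.6], [0.08, 0.05, 1.3], [0.08, 0.05, 1.84], [0.08, 0.05, 1.84], [0.08, 0.05, 1.84]], rot=[[0, 0, 0], [0, 0, 0], [0, 0, 0], [0, 0, 0], [0, 0, 0]])

```text
clock: 5.7
eef_pos: [578.9, 160.4, 39.5]
tcp_rot: [-3.141, 0.002, 0.498]
contact_force: [0.4, 0.4, -0.0]
opening: -0.0
grasp_force: 0.0
```

```bash
python3 - <<'E'
from arc import *; from go import to
for k in (1.286,1.2,1.1,1.0,.9): to(*tcp(k))
E
```

```text
t 5.7 pos [578.9 160.4  39.5] rpy [-3.1411e+00  2.1000e-03  4.9770e-01] F [ 0.4  0.4 -0. ] op -0.0
dp [-0.234 -0.02  -0.011] rot [-0.005  0.02  -0.057]
t 5.7 pos [578.9 160.4  39.5] rpy [-3.1411e+00  2.1000e-03  4.9770e-01] F [ 0.4  0.4 -0. ] op -0.0
dp [-0.384 -0.046 -0.011] rot [-0.006  0.02  -0.878]
t 5.7 pos [578.9 160.4  39.5] rpy [-3.1411e+00  2.1000e-03  4.9770e-01] F [ 0.4  0.4 -0. ] op -0.0
dp [-0.56  -0.059 -0.011] rot [-0.007  0.019 -1.833]
t 5.7 pos [578.9 160.4  39.5] rpy [-3.1411e+00  2.1000e-03  4.9770e-01] F [ 0.4  0.4 -0. ] op -0.0
dp [-0.737 -0.056 -0.01 ] rot [-0.008  0.019 -2.788]
t 5.7 pos [578.9 160.4  39.5] rpy [-3.1411e+00  2.1000e-03  4.9770e-01] F [ 0.4  0.4 -0. ] op -0.0
dp [-0.912 -0.034 -0.01 ] rot [-0.009  0.019 -3.743]
```

Call:
play_rows(dp=[[-0.23, -0.02, -0.01], [-0.38, -0.05, -0.01], [-0.56, -0.06, -0.01], [-0.74, -0.06, -0.01], [-0.91, -0.03, -0.01]], rot=[[0, 0, 0], [0, 0, -0.9], [0, 0, -1.8], [0, 0, -2.8], [0, 0, -3.7]])

```text
clock: 6.12
eef_pos: [547.5, 144.4, 42.2]
tcp_rot: [3.14, -0.002, 0.892]
contact_force: [0.2, 0.7, 0.3]
opening: 0.003
grasp_force: 0.3
```

```bash
python3 - <<'E'
from arc import *; from go import to
for k in (.8,.7,.6,.5,.4): to(*tcp(k))
E
```

```text
t 6.12 pos [547.5 144.4  42.2] rpy [ 3.1401e+00 -2.3000e-03  8.9230e-01] F [0.2 0.7 0.3] op 0.003
dp [-0.198 -0.052  0.054] rot [ 0.015 -0.021 -0.93 ]
t 6.12 pos [547.5 144.4  42.2] rpy [ 3.1401e+00 -2.3000e-03  8.9230e-01] F [0.2 0.7 0.3] op 0.003
dp [-0.375 -0.065  0.054] rot [ 0.016 -0.02  -1.885]
t 6.12 pos [547.5 144.4  42.2] rpy [ 3.1401e+00 -2.3000e-03  8.9230e-01] F [0.2 0.7 0.3] op 0.003
dp [-0.551 -0.06   0.053] rot [ 0.017 -0.02  -2.84 ]
t 6.12 pos [547.5 144.4  42.2] rpy [ 3.1401e+00 -2.3000e-03  8.9230e-01] F [0.2 0.7 0.3] op 0.003
dp [-0.727 -0.038  0.053] rot [ 0.018 -0.019 -3.795]
t 6.12 pos [547.5 144.4  42.2] rpy [ 3.1401e+00 -2.3000e-03  8.9230e-01] F [0.2 0.7 0.3] op 0.003
dp [-0.899  0.002  0.053] rot [ 0.019 -0.018 -4.75 ]
```

Call:
play_rows(dp=[[-0.2, -0.05, 0.03], [-0.38, -0.07, 0.04], [-0.55, -0.06, 0.04], [-0.73, -0.04, 0.04], [-0.9, 0, 0.04]], rot=[[0, 0, -0.9], [0, 0, -1.9], [0, 0, -2.8], [0, 0, -3.8], [0, 0, -4.75]])

```text
clock: 6.53
eef_pos: [524.8, 116.3, 40.5]
tcp_rot: [3.139, -0.001, 1.39]
contact_force: [1.0, 1.1, 0.8]
opening: 0.0
grasp_force: 0.3
```

```bash
python3 - <<'E'
from arc import *; from go import to
for k in (.32,.24,.16,.08,.02,-.05): to(*tcp(k))
E
```

```text
t 6.53 pos [524.8 116.3  40.5] rpy [ 3.1392e+00 -1.1000e-03  1.3897e+00] F [1.  1.1 0.8] op 0.0
dp [-0.136 -0.021  0.013] rot [ 0.023 -0.01  -0.764]
t 6.53 pos [524.8 116.3  40.5] rpy [ 3.1392e+00 -1.1000e-03  1.3897e+00] F [1.  1.1 0.8] op 0.0
dp [-0.277 -0.035  0.013] rot [ 0.023 -0.009 -1.528]
t 6.53 pos [524.8 116.3  40.5] rpy [ 3.1392e+00 -1.1000e-03  1.3897e+00] F [1.  1.1 0.8] op 0.0
dp [-0.418 -0.038  0.013] rot [ 0.024 -0.008 -2.292]
t 6.53 pos [524.8 116.3  40.5] rpy [ 3.1392e+00 -1.1000e-03  1.3897e+00] F [1.  1.1 0.8] op 0.0
dp [-0.559 -0.03   0.013] rot [ 0.024 -0.007 -3.056]
t 6.53 pos [524.8 116.3  40.5] rpy [ 3.1392e+00 -1.1000e-03  1.3897e+00] F [1.  1.1 0.8] op 0.0
dp [-0.664 -0.016  0.012] rot [ 0.024 -0.006 -3.629]
t 6.53 pos [524.8 116.3  40.5] rpy [ 3.1392e+00 -1.1000e-03  1.3897e+00] F [1.  1.1 0.8] op 0.0
dp [-0.786  0.007  0.012] rot [ 0.024 -0.006 -4.297]
```

Call:
play_rows(dp=[[-0.14, -0.02, 0.01], [-0.28, -0.03, 0.01], [-0.42, -0.04, 0.01], [-0.56, -0.03, 0.01], [-0.64, -0.02, 0.01]], rot=[[0, 0, -0.75], [0, 0, -1.5], [0, 0, -2.3], [0, 0, -3.05], [0, 0, -3.6]])

```text
clock: 6.95
eef_pos: [519.4, 91.0, 40.1]
tcp_rot: [3.139, 0.0, 1.765]
contact_force: [-0.9, 0.3, 0.2]
opening: 0.004
grasp_force: 0.2
```

Call:
play_rows(dp=[[-0.02, 0, 0], [-0.04, 0, 0], [-0.06, 0, 0], [-0.06, 0, 0]], rot=[[0, 0, 0], [0, 0, 0], [0, 0, 0], [0, 0, 0]])

```text
clock: 7.28
eef_pos: [519.9, 89.1, 38.7]
tcp_rot: [3.14, 0.0, 1.761]
contact_force: [0.1, -0.3, -0.0]
opening: 0.0
grasp_force: 0.0
```

```bash
python3 - <<'E'
from arc import *; from go import to
for k in (0,-.05): to(*tcp(k))
E
```

```text
t 7.28 pos [519.9  89.1  38.7] rpy [3.1405e+00 1.0000e-04 1.7613e+00] F [ 0.1 -0.3 -0. ] op 0.0
dp [-0.003 -0.016 -0.032] rot [ 0.011  0.001 -0.271]
t 7.28 pos [519.9  89.1  38.7] rpy [3.1405e+00 1.0000e-04 1.7613e+00] F [ 0.1 -0.3 -0. ] op 0.0
dp [-0.09  -0.031 -0.032] rot [ 0.011  0.001 -0.749]
```

Call:
play_rows(dp=[[-0.03, 0, -0.03], [-0.06, 0, -0.03], [-0.09, 0, -0.03], [-0.09, 0, -0.03]], rot=[[0, 0, 0], [0, 0, 0], [0, 0, 0], [0, 0, 0]])

```text
clock: 7.62
eef_pos: [519.9, 88.0, 39.2]
tcp_rot: [3.142, -0.004, 1.76]
contact_force: [-3.1, 18.6, -1.9]
opening: -0.0
grasp_force: 9.4
```

The 18.6 N reaction means the keeper is on its stop. I'll back off, lift clear and look.

Call:
play_rows(dp=[[0.3, 0, 0], [0.6, 0, 0], [0.6, 0, -1], [0.6, 0, -2], [0.6, 0, -3]], rot=[[0, 0, 0], [0, 0, 0], [0, 0, 0], [0, 0, 0], [0, 0, 0]])

```text
clock: 8.03
eef_pos: [514.7, 109.6, 160.1]
tcp_rot: [-3.139, 0.0, 1.763]
contact_force: [0.0, 0.7, -0.4]
opening: -0.002
grasp_force: 0.0
```

Call:
play_rows(dp=[[1, 2, -1], [2, 3, -1], [2, 3, -1], [2, 3, -1], [2, 3, -1]], rot=[[0, 0, 0], [0, 0, 0], [0, 0, 0], [0, 0, 0], [0, 0, 0]])

```text
clock: 8.45
eef_pos: [621.7, 214.9, 200.9]
tcp_rot: [3.136, -0.001, 1.765]
contact_force: [-1.6, -0.8, -0.1]
opening: 0.0
grasp_force: 0.0
```

```bash
python3 - <<'E'
from arc import *; from go import to
to([500,200,200])
f=snap('top','top6'); g=snap('side','side6')
a=f['color'][115:240,150:275,::-1]; b=g['color'][150:230,240:320,::-1]
cv2.imwrite('pics/c6.png',np.hstack([cv2.resize(a,(400,400),interpolation=2),cv2.resize(b,(400,400),interpolation=2)]))
for k in(0,.08): p=proj(f,T(s,(64-69*np.cos(k),69*np.sin(k),54.8))); print(k,(p-[150,115]+.5)*3.2-.5)
E
```

```text
t 8.45 pos [621.7 214.9 200.9] rpy [ 3.1363e+00 -1.1000e-03  1.7647e+00] F [-1.6 -0.8 -0.1] op 0.0
dp [ 0.22  -3.058  0.007] rot [0. 0. 0.]
0 [192.46930394 201.46895698]
0.08 [183.92724949 202.85707873]
```

View pics/c6.png

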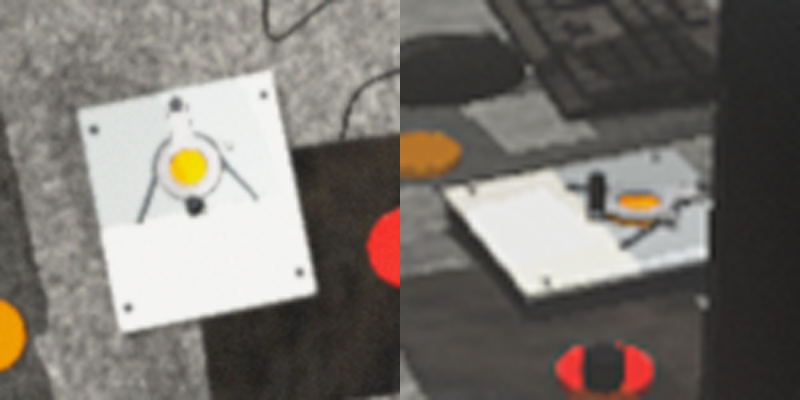

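The keeper is closed: its ring is concentric over the amber window, and the post at (195,205) is where it should be at its stop. The arm is clear of everything.

```bash
python3 -c "
from h import *
print(telemetry.sense()['contact_force'], r.sign_off())"
```

```text
the job is handed in; nothing more can be done
[-0.46149391 -0.60626292  0.12574126] None
```

The window is flat in the recess and the keeper is closed on its stop with its ring over it, as seen in the final pictures; the job is handed in at about 8.5 s, though the sign-off gave no verdict.

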